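# Walk the heavy power pack into its charging dock and latch it

## Task

Slide the heavy grey power pack along the bench into the blue charging dock, walking it forward with alternate short pushes on its two orange rear corner shoes: never push on the glass gauge between them, keep the pack flat on the bench and less than about 15 degrees askew, and leave everything else on the bench alone. Bed its front on the two brass contacts with a firm last push on the left shoe and then one on the right, so that each contact in turn gets about 15 N on top of the pack's sliding drag, never as much as 30 N. Then swing the yellow latch bar fully across behind the pack's left shoe and leave it all at rest.

Things in the scene. Friction and masses are not known exactly. Their poses are not given: they have to be found in the camera images.
- dock: Fixed blue charging dock. Origin on the bench below the middle of the front face of its upright back plate (270 wide, 75 high, 36 mm thick, on the +x side). +x = docking direction (within 0.25 rad of world x), +y its left, z up. Low rails (18 mm high) run along x -100 to 0 mm, inner faces at y = +-112 mm. Latch block, 18 mm high: x -155 to -95, y 120 to 154 mm.
- pad_left: Left brass contact in the dock: a round button, radius 12 mm, at dock y = +80 mm, 28 mm above the bench. Origin at its root; it stands 12 mm out of the plate, its face at dock x = -12 mm. Rigid: 1 mm of overtravel is some 20 N. 7 N is too little, 15 N right, 30 N breaks it.
- pad_right: Right brass contact, the same, at y = -80 mm in the dock.
- pack: Grey power pack, flat block 110 (x) x 190 (y) x 55 (z) mm, 1.1 to 1.9 kg, too wide to grasp. Origin centre of underside, +x to its front (contact side), +y its left; its rear (x = -55 mm) faces the robot. Starts 40 to 60 mm short of home, up to 0.12 rad askew. Drag unknown (one-corner push 2 to 7 N); a corner push also turns it about a point in its other half. Home: origin near dock (-67, 0).
- shoe_left: Orange shoe on the pack's left rear corner, where to push: smooth hard plastic (a finger bearing down on it adds to the drag), 32 mm wide, 44 mm high, centre 28 mm above the bench. Origin at the middle of its rear face, at pack (-55, +79, 28) mm. Fixed to the pack.
- shoe_right: The same on the right rear corner, at pack (-55, -79, 28) mm.
- gauge: Glass gauge in the middle of the pack's rear face, 80 mm wide, 30 mm high, 2 mm proud of the shoes. Must not be pushed. Origin at its centre, pack (-53, 0, 32) mm.
- front_left (a point): Point on the pack's front face that meets the left contact, at pack (55, 80, 28) mm.
- front_right (a point): Point on the pack's front face that meets the right contact, at pack (55, -80, 28) mm.
- latch (a joint): Yellow latch bar about its upright pivot, rad: 0 = open, pointing back (dock -x) and 0.26 rad outward (+y); 1.83 = its stop, across behind the pack, along dock -y. Grows anticlockwise from above, starts at 0 to 0.3, light friction (1 N at the peg), stays where left. Bar 12 wide, 76 mm long, 23 to 41 mm above the bench. Across, it is 3 mm behind a pack that is home; a pack further out blocks it.
- latch_pivot (a point): On the latch's pivot axis, at dock (-131, 137) mm, 40 mm above the bench.
- latch_peg (a point): Axis of the upright black finger peg on the latch bar, 62 mm from the pivot, radius 8 mm, standing from the bar up to 71 mm above the bench; this point is 60 mm above the bench.
- bottle: Bystander: clear bottle with a blue label, 48 mm wide, 130 mm high, behind the dock. Origin under its centre.
- foam_a: Bystander: grey foam strip 160 x 35 x 30 mm lying left of the dock. Origin under its centre.
- tape: Bystander: cardboard tape core, 90 mm wide, 24 mm high, right of the dock.
- foam_b: Bystander: grey foam strip 180 x 40 x 30 mm, far right.
- foam_c: Bystander: white strip 180 x 40 x 30 mm, far right.
- ply: Bystander: plywood board 220 x 100 x 18 mm, far left.
- scanner: Bystander: black and yellow hand scanner 145 x 50 x 40 mm, left.
Not all that is in view belongs to the job. There is more than one size of the pack; the job needs the smaller.

How it is judged:
By the outcome, as a careful person would: the job done as asked, in the order asked, and still so for the second after the job is handed in, with the robot touching nothing.
It also fails if it takes over 72 s, if anything falls off the work surface, if the arm or the gripper's body presses on something with over 40 N, if the wrist force passes 120 N, or if a joint passes its speed limit or range.

## Robot

A 6-joint arm with a two-finger parallel gripper is mounted at the origin on the work surface. World frame = base frame: x ahead of the robot, y to its left, z up, the work surface at z = 0. Lengths are in m, angles in rad, forces in N, time in s.
With the tool pointing down it reaches from about 0.3 to 0.825 m from the base axis. Payload 5.4 kg.
Tool frame: the origin (TCP) lies at the very end of the fingers, on their centre line; the grasp point (between the pads) lies 19 mm behind it (env.pinch_z is the z of the grasp point in the tool frame, in m); z points along the fingers, y is the line along which they close (so a half turn about z gives the same grasp; the last joint's range is limited). The gripper opens to 92 mm and grips with 3 to 60 N. Pads are 20 mm wide; open, the fingers measure 128 mm over their backs; the gripper's body (75 mm by 189 mm) begins 69 mm behind the grasp point.
Start: joints at [0.998, 0.158, 1.597, -0, 1.386, -0.21], TCP at [0.204, 0.538, 0.215] pointing down, gripper open.
Joint ranges: [-2.91, 2.91], [-0.94, 2.29], [0.18, 2.7], [-1.29, 4.43], [0.17, 2.64], [-3, 3]. Speed limits (rad/s): [2.57, 2.57, 3.14, 3.14, 3.14, 3.14].

## Interface

Orientations are given as a unit quaternion [w, x, y, z].
In Python, from workcell import env gives the robot as it stands.
- The arm moves only by the shell command python3 -m crank 'ROWS' [OPENING]. ROWS is JSON, a list of rows, each an object with "translation": the shift along the tool's x, y, z normalised to -1 to 1, where 1 is 300 mm, a list of three; "rotation": the turn, a rotation vector about the tool's x, y, z normalised to -1 to 1, where 1 is 45 degrees, a list of three. A call has exactly 8 rows; each row is the pose to reach, as a shift and turn from the pose commanded when the call began, along the tool's axes at that moment; what a row does not reach only later rows make up. A row lasts 1/10 s, in which the tool goes at most 50 mm and 8.59 degrees, less where a joint would pass 70% of its speed; a pose out of reach is approached as far as the arm can. A call with a number of a shift or a turn outside -1 to 1 is refused whole. A call with a gripper value outside its range is refused whole. OPENING is the opening, from 0 (shut) to 1 (fully open), set as the call begins (- or left out, the last holds). The fingers move at their own pace and stop on an object; the grip force is fixed at half the most. Time passes only in rows, so rows that repeat a pose let the fingers close, or fill a call up. It gives the time, the measured TCP pose, the force, the opening and the grip force at its end, in the units of the state.
- env.get_obs(): the state, without advancing time (a new reading comes with each control period).
- env.get_image(name): name is "side" or "top" or "wrist"; returns the picture (420x560x3 uint8, blue, green, red); there is no depth.
- env.calibration(name): a dict with "mtx" (3x3 intrinsics, pixels), "camera_from_world" (4x4, takes a point from world to camera coordinates). Camera axes: x right, y down, z forward; pixel columns grow to the right and rows downward; lengths in m; the calibration is good to about 2 mm. A picture is of the moment at which its call begins: read the wrist's pose just before it. calibration takes no time and is no camera call; for the wrist camera it gives the pose at the moment of the call.
- env.sign_off(): hands the job in; it is judged then, once.
The state is a dict: "t": time; "joints": joint angles; "joint_velocities": joint speeds; "joint_efforts": joint torques, N m; "ee_pos": TCP position; "eef_rot": TCP orientation; "ft_force": force on the tool from outside, world axes, zero at the start; "ft_torque": the same for the moment, N m; "gripper_width": finger opening in m; "grip_force": force on a finger pad.
Only numpy, scipy, OpenCV 4.12 (cv2) and the standard library are available. Lean on these libraries where they do the work, as an engineer would, in place of code of your own. Each camera call takes 0.05 s, during which the arm holds its last target. There are 200 camera calls.

## Working session

There is one attempt and no reset: what is moved stays moved. The work goes in short steps, Python scripts to look and compute and a shell command to move; the robot and the scene stay as the last step left them, time stands still between calls to the robot, and variables do not carry over. Pictures are saved under pics/ and viewed, at most 10 in all, crops included, and the job is handed in when it is done.

```bash
ls; mkdir -p pics; python3 - <<'E'
from workcell import env
import cv2, numpy as np
o=env.get_obs();print(o['t'],o['ee_pos'],o['eef_rot'],o['ft_force'],o['gripper_width'])
for n in['top','side']:
    cv2.imwrite(f'pics/{n}0.png',env.get_image(n)); c=env.calibration(n); print(n,np.round(c['mtx'],1).tolist(),np.round(c['camera_from_world'],3).tolist())
E
```

```text
pics
0.0 [0.20373048 0.53702226 0.21364033] [-3.55348035e-04  1.80396014e-01  9.83593610e-01 -8.72596657e-04] [-0.11032006  0.65556299  0.94555938] 0.09213992485555547
top [[452.3, 0.0, 279.9], [0.0, 452.3, 209.8], [0.0, 0.0, 1.0]] [[0.007, -1.0, -0.008, -0.037], [-0.993, -0.006, -0.118, 0.564], [0.118, 0.008, -0.993, 1.347], [0.0, 0.0, 0.0, 1.0]]
side [[529.4, 0.0, 280.6], [0.0, 529.4, 213.3], [0.0, 0.0, 1.0]] [[-0.998, -0.067, 0.005, 0.555], [-0.05, 0.692, -0.72, 0.107], [0.044, -0.719, -0.694, 1.804], [0.0, 0.0, 0.0, 1.0]]
```

View pics/top0.png

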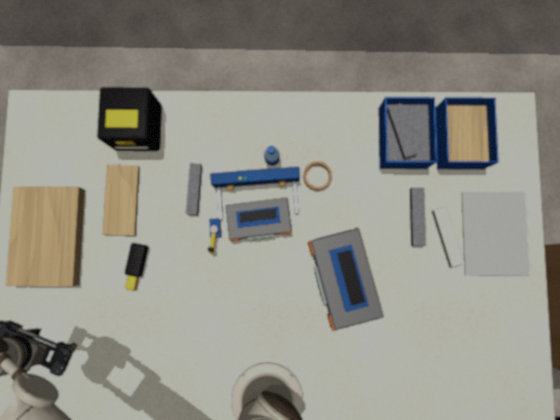

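View pics/side0.png

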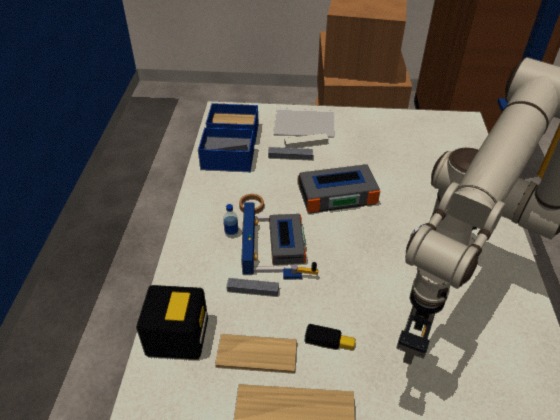

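Candidates for the pack are the small grey block at top (258,218) in front of the blue dock (255,178), and the large one at (345,278). The job needs the smaller, (258,218). The latch is at (213,235), yellow, with its blue block. I'll check this in a close crop.

```bash
python3 - <<'E'
import cv2
im=cv2.imread('pics/top0.png')[145:265,180:330]
cv2.imwrite('pics/top0c.png',cv2.resize(im,None,fx=5,fy=5,interpolation=cv2.INTER_CUBIC))
E
```

```text
(no output)
```

View pics/top0c.png

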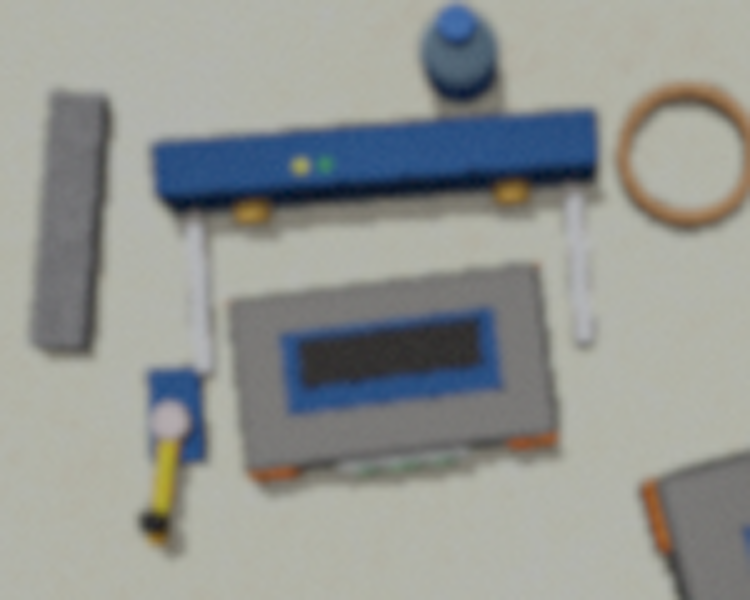

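The crop shows the small pack with its orange shoes at the rear (crop (272,475), (532,441)) and the gauge between them. It also shows the dock plate, brass contacts (252,210) and (512,190), and the latch pivot (170,418) with its peg (153,522). The choice is confirmed.

```bash
cat > h.py <<'E'
import numpy as np
from workcell import env
from scipy.spatial.transform import Rotation as R
def px2w(cal,u,v,z):
    K=cal['mtx'];T=np.array(cal['camera_from_world']);Rm,t=T[:3,:3],T[:3,3]
    c=-Rm.T@t; d=Rm.T@np.linalg.solve(K,[u,v,1.]); return c+d*(z-c[2])/d[2]
def w2px(cal,p):
    T=np.array(cal['camera_from_world']);q=cal['mtx']@(T[:3,:3]@np.asarray(p)+T[:3,3]);return q[:2]/q[2]
def tool():
    o=env.get_obs();q=o['eef_rot'];return np.array(o['ee_pos']),R.from_quat([q[1],q[2],q[3],q[0]]),o
E
python3 - <<'E'
from h import *
c=env.calibration('top')
for n,u,v,z in [('pFL',232,300,.055),('pFR',538,266,.055),('pRR',556,432,.055),('pRL',250,468,.055),('plBL',153,145,.075),('plBR',597,110,.075),('plFR',597,175,.075),('plFL',165,200,.075),('padL',252,214,.028),('padR',512,194,.028),('piv',170,418,.045),('peg',153,520,.071),('railL',205,372,.018),('railR',584,344,.018)]:
    print(n,np.round(px2w(c,u/5+180-.4,v/5+145-.4,z)[:2]*1000))
p,r,o=tool();print(p,r.as_matrix().round(3).tolist())
w=env.calibration('wrist');T=np.array(w['camera_from_world']);M=np.eye(4);M[:3,:3]=r.as_matrix();M[:3,3]=p
print((T@M).round(3).tolist(),w['mtx'][0])
E
```

```text
pFL [576. 129.]
pFR [598. -55.]
pRR [498. -67.]
pRL [475. 116.]
plBL [667. 175.]
plBR [690. -90.]
plFR [650. -90.]
plFL [633. 167.]
padL [633. 121.]
padR [647. -39.]
piv [505. 166.]
peg [443. 170.]
railL [536. 149.]
railR [555. -84.]
[0.20377676 0.53706084 0.21372484] [[-0.935, 0.355, -0.001], [0.355, 0.935, -0.001], [0.0, -0.002, -1.0]]
[[0.0, 1.0, 0.0, 0.001], [-0.97, 0.0, -0.242, 0.023], [-0.242, -0.0, 0.97, 0.18], [0.0, 0.0, 0.0, 1.0]] [329.66810451   0.         276.37090037]
```

```bash
python3 -m crank '[{"translation":[-0.1,-0.1,0],"rotation":[0,0,-0.1]},{"translation":[-0.2,-0.2,0],"rotation":[0,0,-0.2]},{"translation":[-0.3,-0.3,0],"rotation":[0,0,-0.3]},{"translation":[-0.4,-0.4,0],"rotation":[0,0,-0.4]},{"translation":[-0.5,-0.5,0],"rotation":[0,0,-0.5]},{"translation":[-0.6,-0.6,0],"rotation":[0,0,-0.573]},{"translation":[-0.7,-0.7,0],"rotation":[0,0,-0.573]},{"translation":[-0.75,-0.75,0],"rotation":[0,0,-0.573]}]' 0
python3 - <<'E'
from h import *
p,r,o=tool();print(p,o['t']);print(r.inv().apply([.45-p[0],.03-p[1],.2-p[2]])/.3)
E
```

```text
t: 0.9
ee_pos: [0.3352, 0.2449, 0.2143]
eef_rot: [-0.0, -0.042, 0.999, -0.0]
ft_force: [-0.2, -0.1, -1.1]
gripper_width: 0.0301
grip_force: 0.0
[0.33519584 0.24487387 0.21428813] 0.9
[-0.32058356 -0.74607375  0.04818227]
```

```bash
python3 -m crank '[{"translation":[-0.05,-0.12,0],"rotation":[0,0,0]},{"translation":[-0.1,-0.25,0],"rotation":[0,0,0]},{"translation":[-0.15,-0.38,0],"rotation":[0,0,0]},{"translation":[-0.22,-0.5,0.02],"rotation":[0,0,0]},{"translation":[-0.28,-0.62,0.04],"rotation":[0,0,0]},{"translation":[-0.32,-0.75,0.05],"rotation":[0,0,0]},{"translation":[-0.32,-0.75,0.05],"rotation":[0,0,0]},{"translation":[-0.32,-0.75,0.05],"rotation":[0,0,0]}]' 0
python3 - <<'E'
from h import *
import cv2,pickle
p,r,o=tool();c=env.calibration('wrist');im=env.get_image('wrist');pickle.dump(c,open('w1.pkl','wb'))
print(p,o['ft_force'],o['t'])
cv2.imwrite('pics/w1.png',cv2.resize(im,(800,600),interpolation=cv2.INTER_CUBIC));cv2.imwrite('pics/w1raw.png',im)
E
```

```text
t: 1.7
ee_pos: [0.4495, 0.0313, 0.1991]
eef_rot: [-0.001, -0.043, 0.999, 0.0]
ft_force: [-0.6, 1.1, 0.4]
gripper_width: 0.0006
grip_force: 0.0
[0.44949418 0.03127055 0.19912175] [-0.61932233  1.09618702  0.44758576] 1.7
```

View pics/w1.png

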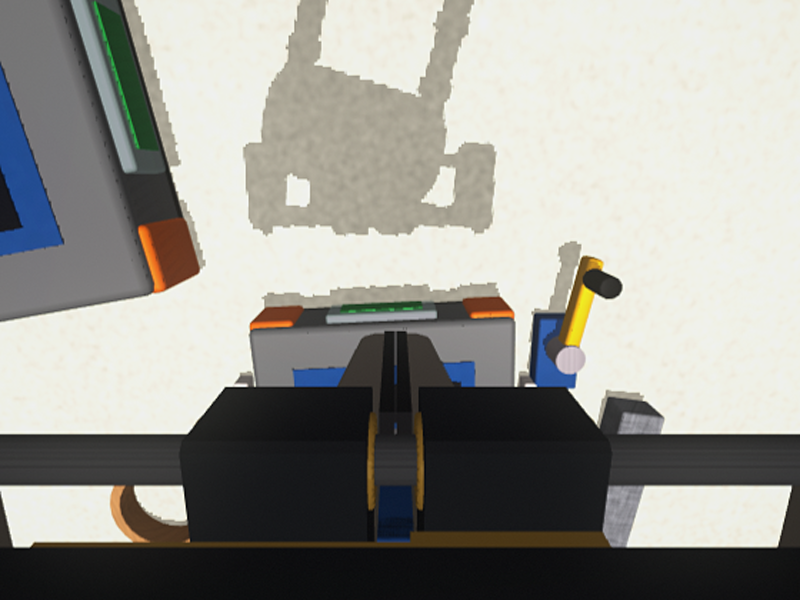

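The view is upside down (forward is down). Both orange shoes show at (275,318) and (490,308), with the gauge between them at (380,312). The latch pivot is at (570,358) and the peg top at (610,287).

```bash
python3 - <<'E'
from h import *
import pickle
c=pickle.load(open('w1.pkl','rb'))
for n,u,v,z in [('topRR',251,331,.055),('topRL',514,320,.055),('sRtopout',250,328,.05),('sRtopin',297,325,.05),('sRbotout',258,311,.006),('sRbotin',302,307,.006),('sLtopout',514,317,.05),('sLtopin',470,319,.05),('sLbotin',463,298,.006),('sLbotout',507,297,.006),('gaugeL',437,318,.047),('gaugeR',328,322,.047),('piv',570,358,.045),('pegtop',611,288,.071),('railR',244,378,.018),('railL',527,378,.018)]:
    print(n,np.round(px2w(c,u*.7,v*.7,z)[:2]*1000))
E
```

```text
topRR [498. -67.]
topRL [474. 116.]
sRtopout [497. -69.]
sRtopin [492. -36.]
sRbotout [498. -76.]
sRbotin [492. -41.]
sLtopout [473. 117.]
sLtopin [477.  86.]
sLbotin [473.  87.]
sLbotout [470. 122.]
gaugeL [479.  63.]
gaugeR [489. -14.]
piv [502. 164.]
pegtop [442. 171.]
railR [551. -83.]
railL [532. 144.]
```

```bash
python3 -m crank '[{"translation":[0.02,0.12,0],"rotation":[0,0,0]},{"translation":[0.03,0.23,0.1],"rotation":[0,0,0]},{"translation":[0.03,0.23,0.25],"rotation":[0,0,0]},{"translation":[0.03,0.23,0.4],"rotation":[0,0,0]},{"translation":[0.03,0.23,0.52],"rotation":[0,0,0]},{"translation":[0.03,0.23,0.6],"rotation":[0,0,0]},{"translation":[0.03,0.23,0.61],"rotation":[0,0,0]},{"translation":[0.03,0.23,0.61],"rotation":[0,0,0]}]'
python3 - <<'E'
from h import *
import cv2,pickle
p,r,o=tool();c=env.calibration('wrist');im=env.get_image('wrist');pickle.dump(c,open('w2.pkl','wb'))
print(p,o['ft_force'],o['t'],w2px(c,p))
cv2.imwrite('pics/w2.png',cv2.resize(im,(800,600),interpolation=cv2.INTER_CUBIC))
E
```

```text
t: 2.55
ee_pos: [0.4343, 0.1005, 0.0168]
eef_rot: [-0.0, -0.044, 0.999, 0.0]
ft_force: [-0.4, -1.1, 0.1]
gripper_width: 0.0007
grip_force: 0.0
[0.43431273 0.10045599 0.01680483] [-0.41231004 -1.07228135  0.10003117] 2.55 [278.4922448  247.59913834]
```

View pics/w2.png

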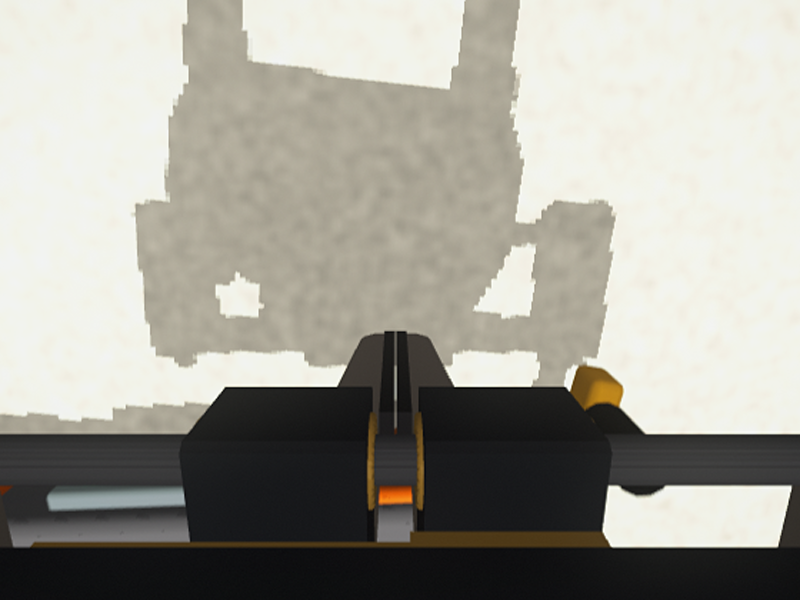

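```bash
python3 -m crank '[{"translation":[-0.04,0,0],"rotation":[0,0,0]},{"translation":[-0.07,0,0],"rotation":[0,0,0]},{"translation":[-0.08,0,0],"rotation":[0,0,0]},{"translation":[-0.09,0,0],"rotation":[0,0,0]},{"translation":[-0.1,0,0],"rotation":[0,0,0]},{"translation":[-0.11,0,0],"rotation":[0,0,0]},{"translation":[-0.12,0,0],"rotation":[0,0,0]},{"translation":[-0.12,0,0],"rotation":[0,0,0]}]'
```

```text
t: 3.4
ee_pos: [0.4706, 0.1027, 0.0163]
eef_rot: [-0.0, -0.044, 0.999, 0.0]
ft_force: [-2.9, 0.8, -1.0]
gripper_width: 0.0004
grip_force: 1.6
```

```bash
python3 -m crank '[{"translation":[-0.006,0,0],"rotation":[0,0,0]},{"translation":[-0.012,0,0],"rotation":[0,0,0]},{"translation":[-0.018,0,0],"rotation":[0,0,0]},{"translation":[-0.024,0,0],"rotation":[0,0,0]},{"translation":[-0.03,0,0],"rotation":[0,0,0]},{"translation":[-0.03,0,0],"rotation":[0,0,0]},{"translation":[-0.03,0,0],"rotation":[0,0,0]},{"translation":[-0.03,0,0],"rotation":[0,0,0]}]'
python3 - <<'E'
from h import *
import cv2
im=env.get_image('top');cv2.imwrite('pics/t2.png',cv2.resize(im[145:265,180:330],None,fx=5,fy=5,interpolation=cv2.INTER_CUBIC))
p,r,o=tool();print(p,o['ft_force'])
E
```

```text
t: 4.2
ee_pos: [0.4801, 0.1033, 0.0168]
eef_rot: [0.001, -0.044, 0.999, -0.0]
ft_force: [-1.9, -0.3, -1.0]
gripper_width: 0.0006
grip_force: 1.4
[0.48013666 0.10331938 0.01679798] [-3.35149187  0.51239436 -1.02700711]
```

View pics/t2.png

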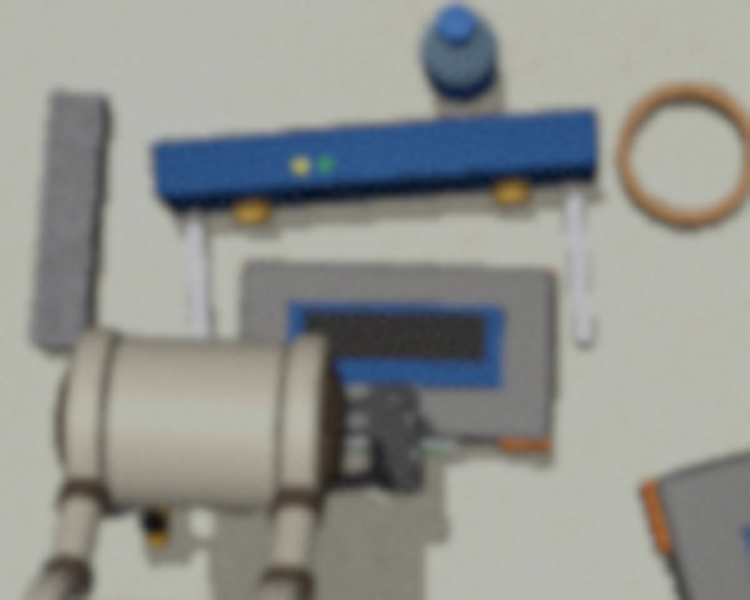

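The pack is now about 0.1 rad askew clockwise, with the left front at (243,263) and the right front at (552,270). It pivots near the right shoe.

```bash
cat >> h.py <<'E'
def packpose(FL,FR,RR,RL=None,o=(180,145)):
    "crop corners -> world origin, yaw, in dock frame (dock 643,40,.087)"
    c=env.calibration('top');w=lambda q:px2w(c,q[0]/5+o[0]-.4,q[1]/5+o[1]-.4,.055)[:2]*1000
    a,b,d=w(FL),w(FR),w(RR);th=np.arctan2(-(a-b)[0],(a-b)[1])
    ex=np.array([np.cos(th),np.sin(th)]);ey=np.array([-ex[1],ex[0]])
    O=((a+d)/2 if RL is None else (a+b+d+w(RL))/4)
    D=np.array([643,40]);dx=np.array([np.cos(.087),np.sin(.087)]);dy=np.array([-dx[1],dx[0]])
    print('yaw',th.round(3),'rel',(th-.087).round(3),'dock',((O-D)@dx).round(1),((O-D)@dy).round(1))
    for n,px,py in[('sL',-55,79),('sR',-55,-79),('fL',55,80),('fR',55,-80)]:
        P=O+px*ex+py*ey;print(n,P.round(1),'dock x',((P-D)@dx).round(1),((P-D)@dy).round(1))
E
python3 - <<'E'
from h import *
packpose((232,300),(538,266),(556,432),(250,468))
packpose((243,263),(552,270),(550,440))
E
```

```text
yaw 0.118 rel 0.031 dock -106.6 -0.1
sL [472.9 102.6] dock x -164.0 77.2
sR [491.5 -54.3] dock x -159.1 -80.8
fL [582.  116.6] dock x -54.1 81.6
fR [600.8 -42.3] dock x -49.2 -78.4
yaw -0.017 rel -0.104 dock -97.6 -1.8
sL [492.2 109.6] dock x -144.2 82.5
sR [489.6 -48.3] dock x -160.5 -74.7
fL [602.2 108.8] dock x -34.6 72.1
fR [599.6 -51.2] dock x -51.2 -87.0
```

```bash
python3 -m crank '[{"translation":[0.08,0,0],"rotation":[0,0,0]},{"translation":[0.1,-0.1,0],"rotation":[0,0,0]},{"translation":[0.107,-0.2,0],"rotation":[0,0,0]},{"translation":[0.107,-0.3,0],"rotation":[0,0,0]},{"translation":[0.107,-0.4,0],"rotation":[0,0,0]},{"translation":[0.107,-0.5,0],"rotation":[0,0,0]},{"translation":[0.107,-0.5,0],"rotation":[0,0,0]},{"translation":[0.107,-0.5,0],"rotation":[0,0,0]}]'
python3 -m crank '[{"translation":[-0.04,0,0],"rotation":[0,0,0]},{"translation":[-0.05,0,0],"rotation":[0,0,0]},{"translation":[-0.065,0,0],"rotation":[0,0,0]},{"translation":[-0.08,0,0],"rotation":[0,0,0]},{"translation":[-0.095,0,0],"rotation":[0,0,0]},{"translation":[-0.11,0,0],"rotation":[0,0,0]},{"translation":[-0.12,0,0],"rotation":[0,0,0]},{"translation":[-0.12,0,0],"rotation":[0,0,0]}]'
```

```text
t: 5.05
ee_pos: [0.462, -0.0495, 0.0173]
eef_rot: [0.001, -0.043, 0.999, -0.0]
ft_force: [0.1, 0.2, -0.3]
gripper_width: 0.0005
grip_force: 0.0
t: 5.85
ee_pos: [0.4971, -0.0456, 0.0166]
eef_rot: [0.0, -0.044, 0.999, 0.0]
ft_force: [-2.1, -1.0, -0.9]
gripper_width: 0.0004
grip_force: 1.2
```

```bash
python3 -m crank '[{"translation":[-0.005,0,0],"rotation":[0,0,0]},{"translation":[-0.01,0,0],"rotation":[0,0,0]},{"translation":[-0.015,0,0],"rotation":[0,0,0]},{"translation":[-0.02,0,0],"rotation":[0,0,0]},{"translation":[-0.025,0,0],"rotation":[0,0,0]},{"translation":[-0.025,0,0],"rotation":[0,0,0]},{"translation":[-0.025,0,0],"rotation":[0,0,0]},{"translation":[-0.025,0,0],"rotation":[0,0,0]}]'
python3 - <<'E'
from h import *
import cv2
p,r,o=tool();print(p,o['ft_force'])
im=env.get_image('top');cv2.imwrite('pics/t3.png',cv2.resize(im[145:265,180:330],None,fx=5,fy=5,interpolation=cv2.INTER_CUBIC))
E
```

```text
t: 6.65
ee_pos: [0.504, -0.045, 0.0166]
eef_rot: [-0.0, -0.044, 0.999, -0.0]
ft_force: [-5.0, -1.4, -1.7]
gripper_width: 0.0003
grip_force: 1.9
[ 0.50400525 -0.04500781  0.01657174] [-4.99914564 -1.43514516 -1.65851872]
```

View pics/t3.png

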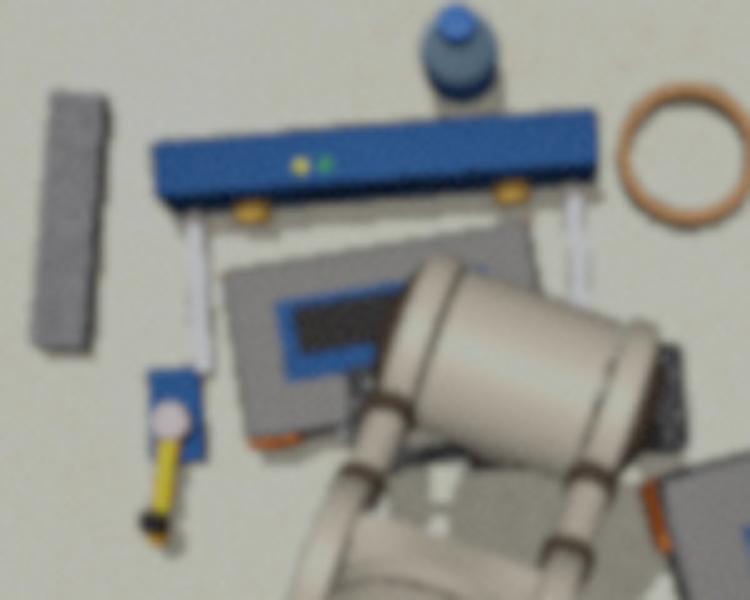

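Front left is at (224,270), front right (524,222) and rear left (247,438): turned anticlockwise about the left half.

```bash
sed -i "s/O=((a+d)\/2 if RL is None else (a+b+d+w(RL))\/4)/O=((a+d)\/2 if RL is None else (b+w(RL))\/2)/" h.py; python3 - <<'E'
from h import *
packpose((224,270),(524,222),(0,0),(247,438))
E
```

```text
yaw 0.167 rel 0.08 dock -84.1 2.9
sL [491.6 104.4] dock x -145.3 77.3
sR [517.8 -51.4] dock x -132.7 -80.2
fL [599.9 123.6] dock x -35.7 87.1
fR [626.4 -34.1] dock x -23.0 -72.4
```

```bash
python3 -m crank '[{"translation":[0.08,0,0],"rotation":[0,0,0]},{"translation":[0.1,0.1,0],"rotation":[0,0,0]},{"translation":[0.1,0.2,0],"rotation":[0,0,0]},{"translation":[0.1,0.3,0],"rotation":[0,0,0]},{"translation":[0.09,0.4,0],"rotation":[0,0,0]},{"translation":[0.085,0.5,0],"rotation":[0,0,0]},{"translation":[0.085,0.5,0],"rotation":[0,0,0]},{"translation":[0.085,0.5,0],"rotation":[0,0,0]}]'
python3 -m crank '[{"translation":[-0.03,0,0],"rotation":[0,0,0]},{"translation":[-0.04,0,0],"rotation":[0,0,0]},{"translation":[-0.05,0,0],"rotation":[0,0,0]},{"translation":[-0.06,0,0],"rotation":[0,0,0]},{"translation":[-0.07,0,0],"rotation":[0,0,0]},{"translation":[-0.08,0,0],"rotation":[0,0,0]},{"translation":[-0.09,0,0],"rotation":[0,0,0]},{"translation":[-0.095,0,0],"rotation":[0,0,0]}]'
```

```text
t: 7.5
ee_pos: [0.4668, 0.1026, 0.0172]
eef_rot: [0.001, -0.044, 0.999, 0.0]
ft_force: [-0.0, -0.3, 0.1]
gripper_width: 0.0007
grip_force: 0.0
t: 8.3
ee_pos: [0.4939, 0.1048, 0.0164]
eef_rot: [-0.0, -0.044, 0.999, 0.0]
ft_force: [-5.2, 0.9, 0.7]
gripper_width: 0.0004
grip_force: 2.4
```

```bash
python3 -m crank '[{"translation":[0.06,0,0],"rotation":[0,0,0]},{"translation":[0.06,-0.1,0],"rotation":[0,0,0]},{"translation":[0.06,-0.2,0],"rotation":[0,0,0]},{"translation":[0.06,-0.3,0],"rotation":[0,0,0]},{"translation":[0.06,-0.4,0],"rotation":[0,0,0]},{"translation":[0.06,-0.51,0],"rotation":[0,0,0]},{"translation":[0.06,-0.52,0],"rotation":[0,0,0]},{"translation":[0.06,-0.52,0],"rotation":[0,0,0]}]'
python3 -m crank '[{"translation":[-0.03,0,0],"rotation":[0,0,0]},{"translation":[-0.045,0,0],"rotation":[0,0,0]},{"translation":[-0.052,0,0],"rotation":[0,0,0]},{"translation":[-0.058,0,0],"rotation":[0,0,0]},{"translation":[-0.064,0,0],"rotation":[0,0,0]},{"translation":[-0.07,0,0],"rotation":[0,0,0]},{"translation":[-0.075,0,0],"rotation":[0,0,0]},{"translation":[-0.075,0,0],"rotation":[0,0,0]}]'
python3 - <<'E'
from h import *
import cv2
p,r,o=tool();print(p,o['ft_force'],o['t'])
im=env.get_image('top');cv2.imwrite('pics/t4.png',cv2.resize(im[145:265,180:330],None,fx=5,fy=5,interpolation=cv2.INTER_CUBIC))
E
```

```text
t: 9.1
ee_pos: [0.4912, -0.0533, 0.0174]
eef_rot: [0.002, -0.043, 0.999, -0.001]
ft_force: [-0.1, 0.1, -0.2]
gripper_width: 0.0006
grip_force: 0.0
t: 9.9
ee_pos: [0.5121, -0.0502, 0.0164]
eef_rot: [-0.0, -0.044, 0.999, 0.0]
ft_force: [-3.6, -0.8, -1.0]
gripper_width: 0.0004
grip_force: 1.7
[ 0.51206776 -0.05018164  0.01644132] [-3.62456412 -0.78443513 -0.98699797] 9.9
```

View pics/t4.png

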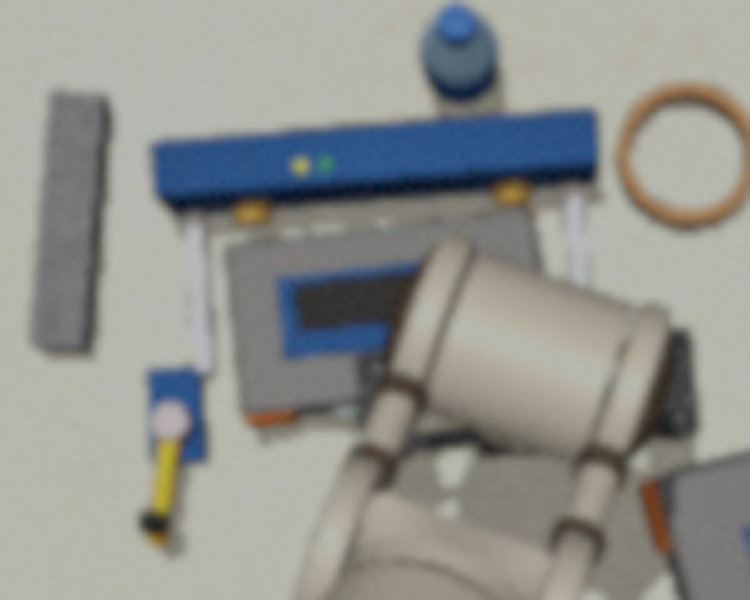

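The front left corner is at (226,243), the front right at (530,206) and the rear left at (242,415).

```bash
python3 - <<'E'
from h import *
packpose((226,243),(530,206),(0,0),(242,415))
E
```

```text
yaw 0.129 rel 0.042 dock -72.4 1.8
sL [506.  106.8] dock x -130.7 78.4
sR [526.3 -49.9] dock x -124.1 -79.5
fL [615.  121.9] dock x -20.8 84.0
fR [635.5 -36.8] dock x -14.1 -75.9
```

```bash
python3 -m crank '[{"translation":[0.06,0,0],"rotation":[0,0,0]},{"translation":[0.06,0.1,0],"rotation":[0,0,0]},{"translation":[0.06,0.2,0],"rotation":[0,0,0]},{"translation":[0.06,0.3,0],"rotation":[0,0,0]},{"translation":[0.06,0.4,0],"rotation":[0,0,0]},{"translation":[0.06,0.51,0],"rotation":[0,0,0]},{"translation":[0.06,0.52,0],"rotation":[0,0,0]},{"translation":[0.06,0.52,0],"rotation":[0,0,0]}]'
python3 -m crank '[{"translation":[-0.03,0,0],"rotation":[0,0,0]},{"translation":[-0.035,0,0],"rotation":[0,0,0]},{"translation":[-0.04,0,0],"rotation":[0,0,0]},{"translation":[-0.045,0,0],"rotation":[0,0,0]},{"translation":[-0.05,0,0],"rotation":[0,0,0]},{"translation":[-0.054,0,0],"rotation":[0,0,0]},{"translation":[-0.058,0,0],"rotation":[0,0,0]},{"translation":[-0.06,0,0],"rotation":[0,0,0]}]'
```

```text
t: 10.75
ee_pos: [0.4817, 0.1041, 0.0173]
eef_rot: [0.001, -0.044, 0.999, 0.0]
ft_force: [-0.4, -0.1, -1.0]
gripper_width: 0.0006
grip_force: 0.0
t: 11.55
ee_pos: [0.498, 0.1052, 0.0163]
eef_rot: [-0.001, -0.044, 0.999, 0.0]
ft_force: [-4.6, 0.8, -0.3]
gripper_width: 0.0004
grip_force: 2.0
```

```bash
python3 -m crank '[{"translation":[-0.002,0,0],"rotation":[0,0,0]},{"translation":[-0.003,0,0],"rotation":[0,0,0]},{"translation":[-0.004,0,0],"rotation":[0,0,0]},{"translation":[-0.005,0,0],"rotation":[0,0,0]},{"translation":[-0.005,0,0],"rotation":[0,0,0]},{"translation":[-0.005,0,0],"rotation":[0,0,0]},{"translation":[-0.005,0,0],"rotation":[0,0,0]},{"translation":[-0.005,0,0],"rotation":[0,0,0]}]'
```

```text
t: 12.35
ee_pos: [0.5, 0.1052, 0.0166]
eef_rot: [-0.0, -0.044, 0.999, 0.0]
ft_force: [-4.3, 0.4, -1.2]
gripper_width: 0.001
grip_force: 2.1
```

```bash
python3 -m crank '[{"translation":[-0.001,0,0],"rotation":[0,0,0]},{"translation":[-0.002,0,0],"rotation":[0,0,0]},{"translation":[-0.003,0,0],"rotation":[0,0,0]},{"translation":[-0.004,0,0],"rotation":[0,0,0]},{"translation":[-0.004,0,0],"rotation":[0,0,0]},{"translation":[-0.004,0,0],"rotation":[0,0,0]},{"translation":[-0.004,0,0],"rotation":[0,0,0]},{"translation":[-0.004,0,0],"rotation":[0,0,0]}]'
```

```text
t: 13.15
ee_pos: [0.5012, 0.1053, 0.0166]
eef_rot: [0.0, -0.044, 0.999, -0.0]
ft_force: [-4.6, 0.5, 0.1]
gripper_width: 0.0006
grip_force: 2.2
```

```bash
python3 -m crank '[{"translation":[-0.001,0,0],"rotation":[0,0,0]},{"translation":[-0.002,0,0],"rotation":[0,0,0]},{"translation":[-0.003,0,0],"rotation":[0,0,0]},{"translation":[-0.003,0,0],"rotation":[0,0,0]},{"translation":[-0.003,0,0],"rotation":[0,0,0]},{"translation":[-0.003,0,0],"rotation":[0,0,0]},{"translation":[-0.003,0,0],"rotation":[0,0,0]},{"translation":[-0.003,0,0],"rotation":[0,0,0]}]'
```

```text
t: 13.95
ee_pos: [0.502, 0.1054, 0.0166]
eef_rot: [-0.0, -0.044, 0.999, 0.0]
ft_force: [-4.7, 1.1, -0.1]
gripper_width: 0.0001
grip_force: 2.4
```

```bash
python3 -m crank '[{"translation":[-0.001,0,0],"rotation":[0,0,0]},{"translation":[-0.002,0,0],"rotation":[0,0,0]},{"translation":[-0.003,0,0],"rotation":[0,0,0]},{"translation":[-0.003,0,0],"rotation":[0,0,0]},{"translation":[-0.003,0,0],"rotation":[0,0,0]},{"translation":[-0.003,0,0],"rotation":[0,0,0]},{"translation":[-0.003,0,0],"rotation":[0,0,0]},{"translation":[-0.003,0,0],"rotation":[0,0,0]}]'
```

```text
t: 14.75
ee_pos: [0.503, 0.1055, 0.0166]
eef_rot: [-0.0, -0.044, 0.999, 0.0]
ft_force: [-3.9, 1.2, 0.9]
gripper_width: 0.0005
grip_force: 2.4
```

```bash
python3 -m crank '[{"translation":[-0.001,0,0],"rotation":[0,0,0]},{"translation":[-0.002,0,0],"rotation":[0,0,0]},{"translation":[-0.003,0,0],"rotation":[0,0,0]},{"translation":[-0.003,0,0],"rotation":[0,0,0]},{"translation":[-0.003,0,0],"rotation":[0,0,0]},{"translation":[-0.003,0,0],"rotation":[0,0,0]},{"translation":[-0.003,0,0],"rotation":[0,0,0]},{"translation":[-0.003,0,0],"rotation":[0,0,0]}]'
```

```text
t: 15.55
ee_pos: [0.5039, 0.1055, 0.0166]
eef_rot: [0.0, -0.044, 0.999, -0.0]
ft_force: [-3.7, 1.0, -0.5]
gripper_width: 0.0005
grip_force: 2.2
```

```bash
python3 -m crank '[{"translation":[-0.001,0,0],"rotation":[0,0,0]},{"translation":[-0.002,0,0],"rotation":[0,0,0]},{"translation":[-0.003,0,0],"rotation":[0,0,0]},{"translation":[-0.003,0,0],"rotation":[0,0,0]},{"translation":[-0.003,0,0],"rotation":[0,0,0]},{"translation":[-0.003,0,0],"rotation":[0,0,0]},{"translation":[-0.003,0,0],"rotation":[0,0,0]},{"translation":[-0.003,0,0],"rotation":[0,0,0]}]'
```

```text
t: 16.35
ee_pos: [0.5048, 0.1056, 0.0166]
eef_rot: [-0.0, -0.044, 0.999, -0.0]
ft_force: [-4.1, 1.8, -0.5]
gripper_width: 0.0006
grip_force: 2.3
```

```bash
python3 -m crank '[{"translation":[-0.001,0,0],"rotation":[0,0,0]},{"translation":[-0.002,0,0],"rotation":[0,0,0]},{"translation":[-0.003,0,0],"rotation":[0,0,0]},{"translation":[-0.003,0,0],"rotation":[0,0,0]},{"translation":[-0.003,0,0],"rotation":[0,0,0]},{"translation":[-0.003,0,0],"rotation":[0,0,0]},{"translation":[-0.003,0,0],"rotation":[0,0,0]},{"translation":[-0.003,0,0],"rotation":[0,0,0]}]'
```

```text
t: 17.15
ee_pos: [0.5057, 0.1057, 0.0166]
eef_rot: [0.0, -0.044, 0.999, -0.0]
ft_force: [-4.6, 1.0, -0.4]
gripper_width: 0.0005
grip_force: 2.2
```

```bash
python3 -m crank '[{"translation":[-0.001,0,0],"rotation":[0,0,0]},{"translation":[-0.002,0,0],"rotation":[0,0,0]},{"translation":[-0.003,0,0],"rotation":[0,0,0]},{"translation":[-0.003,0,0],"rotation":[0,0,0]},{"translation":[-0.003,0,0],"rotation":[0,0,0]},{"translation":[-0.003,0,0],"rotation":[0,0,0]},{"translation":[-0.003,0,0],"rotation":[0,0,0]},{"translation":[-0.003,0,0],"rotation":[0,0,0]}]'
```

```text
t: 17.95
ee_pos: [0.5062, 0.1058, 0.0166]
eef_rot: [-0.0, -0.044, 0.999, -0.0]
ft_force: [-6.0, 0.5, 1.2]
gripper_width: 0.0007
grip_force: 3.0
```

```bash
python3 -m crank '[{"translation":[-0.001,0,0],"rotation":[0,0,0]},{"translation":[-0.002,0,0],"rotation":[0,0,0]},{"translation":[-0.002,0,0],"rotation":[0,0,0]},{"translation":[-0.002,0,0],"rotation":[0,0,0]},{"translation":[-0.002,0,0],"rotation":[0,0,0]},{"translation":[-0.002,0,0],"rotation":[0,0,0]},{"translation":[-0.002,0,0],"rotation":[0,0,0]},{"translation":[-0.002,0,0],"rotation":[0,0,0]}]'
```

```text
t: 18.75
ee_pos: [0.5062, 0.1057, 0.0165]
eef_rot: [-0.001, -0.044, 0.999, -0.0]
ft_force: [-8.0, 0.7, 1.8]
gripper_width: 0.0004
grip_force: 3.8
```

```bash
python3 -m crank '[{"translation":[-0.001,0,0],"rotation":[0,0,0]},{"translation":[-0.002,0,0],"rotation":[0,0,0]},{"translation":[-0.003,0,0],"rotation":[0,0,0]},{"translation":[-0.004,0,0],"rotation":[0,0,0]},{"translation":[-0.005,0,0],"rotation":[0,0,0]},{"translation":[-0.005,0,0],"rotation":[0,0,0]},{"translation":[-0.005,0,0],"rotation":[0,0,0]},{"translation":[-0.005,0,0],"rotation":[0,0,0]}]'
```

```text
t: 19.55
ee_pos: [0.5063, 0.1057, 0.0159]
eef_rot: [-0.003, -0.044, 0.999, -0.0]
ft_force: [-10.0, -0.5, 4.1]
gripper_width: 0.0004
grip_force: 5.6
```

```bash
python3 -m crank '[{"translation":[-0.001,0,-0.001],"rotation":[0,0,0]},{"translation":[-0.002,0,-0.002],"rotation":[0,0,0]},{"translation":[-0.003,0,-0.003],"rotation":[0,0,0]},{"translation":[-0.004,0,-0.003],"rotation":[0,0,0]},{"translation":[-0.005,0,-0.003],"rotation":[0,0,0]},{"translation":[-0.005,0,-0.003],"rotation":[0,0,0]},{"translation":[-0.005,0,-0.003],"rotation":[0,0,0]},{"translation":[-0.005,0,-0.003],"rotation":[0,0,0]}]'
python3 -c "
from h import *
p,r,o=tool();print(p,o['ft_force'])"
```

```text
t: 20.35
ee_pos: [0.5062, 0.1057, 0.016]
eef_rot: [-0.004, -0.044, 0.999, -0.0]
ft_force: [-12.6, -1.9, 2.6]
gripper_width: 0.0003
grip_force: 6.6
[0.50621933 0.10574378 0.0159852 ] [-12.59462421  -1.91452083   2.5892789 ]
```

```bash
python3 -m crank '[{"translation":[-0.001,0,-0.001],"rotation":[0,0,0]},{"translation":[-0.002,0,-0.002],"rotation":[0,0,0]},{"translation":[-0.004,0,-0.003],"rotation":[0,0,0]},{"translation":[-0.006,0,-0.004],"rotation":[0,0,0]},{"translation":[-0.008,0,-0.005],"rotation":[0,0,0]},{"translation":[-0.008,0,-0.005],"rotation":[0,0,0]},{"translation":[-0.008,0,-0.005],"rotation":[0,0,0]},{"translation":[-0.008,0,-0.005],"rotation":[0,0,0]}]'
python3 -c "
from h import *
p,r,o=tool();print(p,o['ft_force'])"
```

```text
t: 21.15
ee_pos: [0.5062, 0.1058, 0.0161]
eef_rot: [-0.007, -0.044, 0.999, -0.0]
ft_force: [-16.4, -2.7, -0.4]
gripper_width: 0.0005
grip_force: 8.2
[0.50619415 0.10580371 0.01607898] [-16.40861871  -2.67426987  -0.42859287]
```

```bash
python3 -m crank '[{"translation":[-0.001,0,0],"rotation":[0,0,0]},{"translation":[-0.002,0,-0.001],"rotation":[0,0,0]},{"translation":[-0.003,0,-0.001],"rotation":[0,0,0]},{"translation":[-0.004,0,-0.002],"rotation":[0,0,0]},{"translation":[-0.005,0,-0.002],"rotation":[0,0,0]},{"translation":[-0.006,0,-0.002],"rotation":[0,0,0]},{"translation":[-0.006,0,-0.002],"rotation":[0,0,0]},{"translation":[-0.006,0,-0.002],"rotation":[0,0,0]}]'
python3 - <<'E'
from h import *
import cv2
p,r,o=tool();print(p,o['ft_force'])
im=env.get_image('top');cv2.imwrite('pics/t5.png',cv2.resize(im[145:265,180:330],None,fx=5,fy=5,interpolation=cv2.INTER_CUBIC))
E
```

```text
t: 21.95
ee_pos: [0.5062, 0.1058, 0.0161]
eef_rot: [-0.009, -0.044, 0.999, -0.0]
ft_force: [-20.7, -3.9, 2.6]
gripper_width: 0.0006
grip_force: 10.5
[0.50617845 0.10581957 0.01610673] [-20.70569457  -3.88997922   2.63007723]
```

View pics/t5.png

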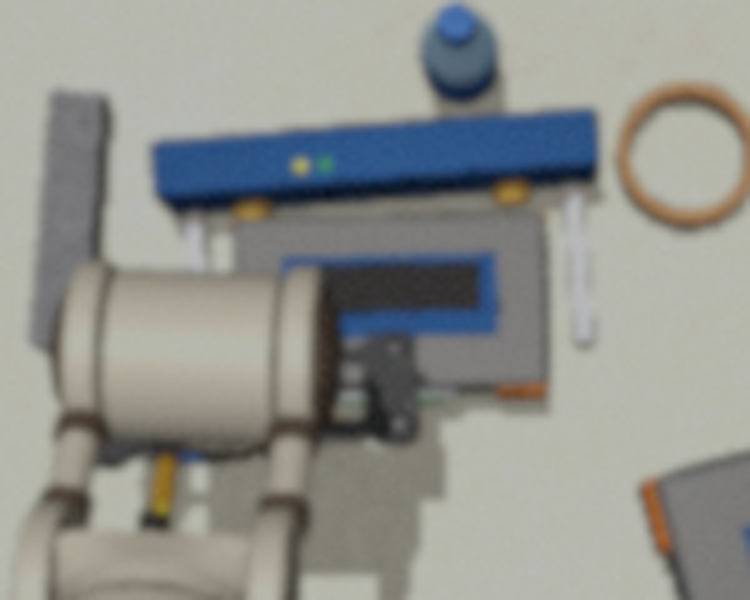

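The left contact is bedded at about 16 N net. The front edge runs from (234,217) to (546,212), with the rear right corner at (546,386).

```bash
python3 - <<'E'
from h import *
packpose((234,217),(546,212),(546,386))
p,r,o=tool();print(p, r.as_rotvec())
E
```

```text
yaw 0.022 rel -0.065 dock -67.2 -0.1
sL [519.4 111.8] dock x -116.9 82.3
sR [522.9 -46.2] dock x -127.2 -75.4
fL [629.3 115.2] dock x -7.1 76.1
fR [632.9 -44.7] dock x -17.5 -83.5
[0.50617132 0.1058148  0.01610266] [ 1.37148183e-01 -3.12033937e+00  1.27379062e-03]
```

```bash
python3 -m crank '[{"translation":[0.05,0,0.004],"rotation":[0,0,0]},{"translation":[0.13,0,0.008],"rotation":[0,0,0]},{"translation":[0.13,-0.1,0.008],"rotation":[0,0,0]},{"translation":[0.13,-0.2,0.008],"rotation":[0,0,0]},{"translation":[0.13,-0.3,0.008],"rotation":[0,0,0]},{"translation":[0.13,-0.4,0.008],"rotation":[0,0,0]},{"translation":[0.13,-0.51,0.008],"rotation":[0,0,0]},{"translation":[0.13,-0.515,0.008],"rotation":[0,0,0]}]'
python3 -m crank '[{"translation":[-0.03,0,0],"rotation":[0,0,0]},{"translation":[-0.05,0,0],"rotation":[0,0,0]},{"translation":[-0.06,0,0],"rotation":[0,0,0]},{"translation":[-0.07,0,0],"rotation":[0,0,0]},{"translation":[-0.08,0,0],"rotation":[0,0,0]},{"translation":[-0.087,0,0],"rotation":[0,0,0]},{"translation":[-0.094,0,0],"rotation":[0,0,0]},{"translation":[-0.094,0,0],"rotation":[0,0,0]}]'
```

```text
t: 22.8
ee_pos: [0.4922, -0.0552, 0.0189]
eef_rot: [0.003, -0.042, 0.999, -0.002]
ft_force: [0.5, 0.0, 0.0]
gripper_width: 0.0003
grip_force: 0.0
t: 23.6
ee_pos: [0.5168, -0.0482, 0.0169]
eef_rot: [-0.0, -0.044, 0.999, 0.0]
ft_force: [-2.1, 0.3, -1.1]
gripper_width: 0.0004
grip_force: 1.4
```

```bash
python3 -m crank '[{"translation":[-0.001,0,0],"rotation":[0,0,0]},{"translation":[-0.002,0,0],"rotation":[0,0,0]},{"translation":[-0.003,0,0],"rotation":[0,0,0]},{"translation":[-0.004,0,0],"rotation":[0,0,0]},{"translation":[-0.005,0,0],"rotation":[0,0,0]},{"translation":[-0.006,0,0],"rotation":[0,0,0]},{"translation":[-0.006,0,0],"rotation":[0,0,0]},{"translation":[-0.006,0,0],"rotation":[0,0,0]}]'
```

```text
t: 24.4
ee_pos: [0.5188, -0.0483, 0.0172]
eef_rot: [0.0, -0.044, 0.999, -0.0]
ft_force: [-3.3, -1.7, -0.3]
gripper_width: 0.0003
grip_force: 2.0
```

```bash
python3 -m crank '[{"translation":[0.06,0,0],"rotation":[0,0,0]},{"translation":[0.06,0.1,0],"rotation":[0,0,0]},{"translation":[0.06,0.2,0],"rotation":[0,0,0]},{"translation":[0.06,0.3,0],"rotation":[0,0,0]},{"translation":[0.06,0.4,0],"rotation":[0,0,0]},{"translation":[0.06,0.51,0],"rotation":[0,0,0]},{"translation":[0.06,0.515,0],"rotation":[0,0,0]},{"translation":[0.06,0.515,0],"rotation":[0,0,0]}]'
python3 -m crank '[{"translation":[-0.03,0,0],"rotation":[0,0,0]},{"translation":[-0.04,0,0],"rotation":[0,0,0]},{"translation":[-0.047,0,0],"rotation":[0,0,0]},{"translation":[-0.052,0,0],"rotation":[0,0,0]},{"translation":[-0.055,0,0],"rotation":[0,0,0]},{"translation":[-0.058,0,0],"rotation":[0,0,0]},{"translation":[-0.058,0,0],"rotation":[0,0,0]},{"translation":[-0.058,0,0],"rotation":[0,0,0]}]'
```

```text
t: 25.2
ee_pos: [0.4887, 0.1048, 0.0179]
eef_rot: [0.002, -0.044, 0.999, 0.0]
ft_force: [0.2, 0.2, -0.1]
gripper_width: 0.0003
grip_force: 0.0
t: 26.0
ee_pos: [0.5047, 0.1056, 0.0172]
eef_rot: [-0.0, -0.044, 0.999, -0.0]
ft_force: [0.8, 0.2, -0.4]
gripper_width: 0.0006
grip_force: 0.0
```

```bash
python3 -m crank '[{"translation":[-0.002,0,0],"rotation":[0,0,0]},{"translation":[-0.004,0,0],"rotation":[0,0,0]},{"translation":[-0.006,0,-0.001],"rotation":[0,0,0]},{"translation":[-0.008,0,-0.002],"rotation":[0,0,0]},{"translation":[-0.01,0,-0.003],"rotation":[0,0,0]},{"translation":[-0.012,0,-0.003],"rotation":[0,0,0]},{"translation":[-0.012,0,-0.003],"rotation":[0,0,0]},{"translation":[-0.012,0,-0.003],"rotation":[0,0,0]}]'
```

```text
t: 26.8
ee_pos: [0.5072, 0.1061, 0.0176]
eef_rot: [-0.001, -0.044, 0.999, 0.0]
ft_force: [-6.3, -0.7, 1.0]
gripper_width: 0.0002
grip_force: 2.9
```

```bash
python3 -m crank '[{"translation":[-0.003,0,-0.001],"rotation":[0,0,0]},{"translation":[-0.006,0,-0.002],"rotation":[0,0,0]},{"translation":[-0.009,0,-0.003],"rotation":[0,0,0]},{"translation":[-0.012,0,-0.005],"rotation":[0,0,0]},{"translation":[-0.014,0,-0.006],"rotation":[0,0,0]},{"translation":[-0.016,0,-0.007],"rotation":[0,0,0]},{"translation":[-0.016,0,-0.007],"rotation":[0,0,0]},{"translation":[-0.016,0,-0.007],"rotation":[0,0,0]}]'
python3 -c "
from h import *
p,r,o=tool();print(p,o['ft_force'])"
```

```text
t: 27.6
ee_pos: [0.5071, 0.1061, 0.0177]
eef_rot: [-0.007, -0.044, 0.999, -0.0]
ft_force: [-15.9, -2.8, 2.4]
gripper_width: 0.0004
grip_force: 8.1
[0.50705951 0.10611831 0.0177384 ] [-15.9232081   -2.78592421   2.42012791]
```

```bash
python3 -m crank '[{"translation":[-0.001,0,-0.001],"rotation":[0,0,0]},{"translation":[-0.002,0,-0.001],"rotation":[0,0,0]},{"translation":[-0.003,0,-0.002],"rotation":[0,0,0]},{"translation":[-0.004,0,-0.003],"rotation":[0,0,0]},{"translation":[-0.005,0,-0.004],"rotation":[0,0,0]},{"translation":[-0.006,0,-0.004],"rotation":[0,0,0]},{"translation":[-0.006,0,-0.004],"rotation":[0,0,0]},{"translation":[-0.006,0,-0.004],"rotation":[0,0,0]}]'
python3 -c "
from h import *
p,r,o=tool();print(p,o['ft_force'])"
```

```text
t: 28.4
ee_pos: [0.507, 0.1061, 0.0178]
eef_rot: [-0.009, -0.044, 0.999, -0.0]
ft_force: [-18.5, -4.0, 0.6]
gripper_width: 0.0003
grip_force: 9.2
[0.50698603 0.1061263  0.01780466] [-18.52613316  -3.97068564   0.60312391]
```

```bash
python3 -m crank '[{"translation":[0.05,0,0.006],"rotation":[0,0,0]},{"translation":[0.09,0,0.014],"rotation":[0,0,0]},{"translation":[0.09,-0.1,0.014],"rotation":[0,0,0]},{"translation":[0.09,-0.2,0.014],"rotation":[0,0,0]},{"translation":[0.09,-0.3,0.014],"rotation":[0,0,0]},{"translation":[0.09,-0.4,0.014],"rotation":[0,0,0]},{"translation":[0.09,-0.51,0.014],"rotation":[0,0,0]},{"translation":[0.09,-0.515,0.014],"rotation":[0,0,0]}]'
python3 -m crank '[{"translation":[-0.02,0,0],"rotation":[0,0,0]},{"translation":[-0.03,0,0],"rotation":[0,0,0]},{"translation":[-0.036,0,0],"rotation":[0,0,0]},{"translation":[-0.04,0,0],"rotation":[0,0,0]},{"translation":[-0.043,0,0],"rotation":[0,0,0]},{"translation":[-0.046,0,0],"rotation":[0,0,0]},{"translation":[-0.046,0,0],"rotation":[0,0,0]},{"translation":[-0.046,0,0],"rotation":[0,0,0]}]'
```

```text
t: 29.2
ee_pos: [0.5042, -0.0537, 0.0187]
eef_rot: [0.003, -0.042, 0.999, -0.001]
ft_force: [-0.4, 1.3, -0.5]
gripper_width: 0.0004
grip_force: 0.0
t: 30.0
ee_pos: [0.5152, -0.0485, 0.0172]
eef_rot: [-0.0, -0.044, 0.999, -0.0]
ft_force: [-0.3, 0.4, -0.3]
gripper_width: 0.0008
grip_force: 0.0
```

```bash
python3 -m crank '[{"translation":[-0.002,0,0],"rotation":[0,0,0]},{"translation":[-0.004,0,0],"rotation":[0,0,0]},{"translation":[-0.006,0,0],"rotation":[0,0,0]},{"translation":[-0.008,0,-0.001],"rotation":[0,0,0]},{"translation":[-0.01,0,-0.001],"rotation":[0,0,0]},{"translation":[-0.012,0,-0.002],"rotation":[0,0,0]},{"translation":[-0.012,0,-0.002],"rotation":[0,0,0]},{"translation":[-0.012,0,-0.002],"rotation":[0,0,0]}]'
```

```text
t: 30.8
ee_pos: [0.5186, -0.0482, 0.0177]
eef_rot: [-0.0, -0.044, 0.999, 0.0]
ft_force: [-1.0, -1.1, 0.1]
gripper_width: 0.0002
grip_force: 0.6
```

```bash
python3 -m crank '[{"translation":[-0.001,0,0],"rotation":[0,0,0]},{"translation":[-0.002,0,0],"rotation":[0,0,0]},{"translation":[-0.003,0,0],"rotation":[0,0,0]},{"translation":[-0.004,0,-0.001],"rotation":[0,0,0]},{"translation":[-0.005,0,-0.001],"rotation":[0,0,0]},{"translation":[-0.006,0,-0.001],"rotation":[0,0,0]},{"translation":[-0.006,0,-0.001],"rotation":[0,0,0]},{"translation":[-0.006,0,-0.001],"rotation":[0,0,0]}]'
```

```text
t: 31.6
ee_pos: [0.5203, -0.048, 0.0179]
eef_rot: [-0.0, -0.044, 0.999, 0.0]
ft_force: [-4.3, -1.3, -2.0]
gripper_width: 0.0007
grip_force: 2.2
```

```bash
python3 -m crank '[{"translation":[-0.001,0,0],"rotation":[0,0,0]},{"translation":[-0.002,0,0],"rotation":[0,0,0]},{"translation":[-0.003,0,0],"rotation":[0,0,0]},{"translation":[-0.004,0,0],"rotation":[0,0,0]},{"translation":[-0.005,0,0],"rotation":[0,0,0]},{"translation":[-0.005,0,0],"rotation":[0,0,0]},{"translation":[-0.005,0,0],"rotation":[0,0,0]},{"translation":[-0.005,0,0],"rotation":[0,0,0]}]'
```

```text
t: 32.4
ee_pos: [0.5203, -0.0478, 0.0177]
eef_rot: [-0.002, -0.044, 0.999, 0.0]
ft_force: [-9.7, -2.0, 3.5]
gripper_width: 0.0006
grip_force: 4.9
```

```bash
python3 -m crank '[{"translation":[-0.002,0,-0.002],"rotation":[0,0,0]},{"translation":[-0.004,0,-0.003],"rotation":[0,0,0]},{"translation":[-0.006,0,-0.004],"rotation":[0,0,0]},{"translation":[-0.008,0,-0.005],"rotation":[0,0,0]},{"translation":[-0.01,0,-0.006],"rotation":[0,0,0]},{"translation":[-0.011,0,-0.007],"rotation":[0,0,0]},{"translation":[-0.011,0,-0.007],"rotation":[0,0,0]},{"translation":[-0.011,0,-0.007],"rotation":[0,0,0]}]'
python3 -c "
from h import *
p,r,o=tool();print(p,o['ft_force'])"
```

```text
t: 33.2
ee_pos: [0.5201, -0.0476, 0.0178]
eef_rot: [-0.006, -0.044, 0.999, 0.001]
ft_force: [-14.6, -6.0, -0.5]
gripper_width: 0.0007
grip_force: 7.9
[ 0.52014919 -0.0475854   0.0178463 ] [-14.56871049  -6.02193119  -0.46732439]
```

```bash
python3 -m crank '[{"translation":[-0.001,-0.001,0],"rotation":[0,0,0]},{"translation":[-0.002,-0.002,0],"rotation":[0,0,0]},{"translation":[-0.003,-0.003,-0.001],"rotation":[0,0,0]},{"translation":[-0.004,-0.004,-0.002],"rotation":[0,0,0]},{"translation":[-0.005,-0.004,-0.003],"rotation":[0,0,0]},{"translation":[-0.006,-0.004,-0.003],"rotation":[0,0,0]},{"translation":[-0.006,-0.004,-0.003],"rotation":[0,0,0]},{"translation":[-0.006,-0.004,-0.003],"rotation":[0,0,0]}]'
python3 -c "
from h import *
p,r,o=tool();print(p,o['ft_force'])"
```

```text
t: 34.0
ee_pos: [0.52, -0.0475, 0.0179]
eef_rot: [-0.008, -0.044, 0.999, 0.002]
ft_force: [-19.1, -2.8, 0.5]
gripper_width: 0.0004
grip_force: 9.7
[ 0.52004359 -0.04752486  0.01787907] [-19.12297015  -2.80539171   0.47470208]
```

```bash
python3 -m crank '[{"translation":[0.08,0,0],"rotation":[0,0,0]},{"translation":[0.2,0,0],"rotation":[0,0,0]},{"translation":[0.28,0.02,-0.1],"rotation":[0,0,0]},{"translation":[0.3,0.1,-0.2],"rotation":[0,0,0]},{"translation":[0.3,0.2,-0.3],"rotation":[0,0,0]},{"translation":[0.3,0.35,-0.3],"rotation":[0,0,0]},{"translation":[0.3,0.5,-0.3],"rotation":[0,0,0]},{"translation":[0.3,0.65,-0.3],"rotation":[0,0,0]}]'
python3 - <<'E'
from h import *
p,r,o=tool();print(p,o['ft_force'],o['t'],r.inv().apply(np.array([.445,.217,.115])-p)/.3)
E
```

```text
t: 34.8
ee_pos: [0.4225, 0.1399, 0.1129]
eef_rot: [0.003, -0.043, 0.999, 0.001]
ft_force: [0.9, -0.1, -0.1]
gripper_width: 0.0006
grip_force: 0.0
[0.42252289 0.13988658 0.11292572] [ 0.93616174 -0.11993585 -0.10711685] 34.8 [-0.09686306  0.24962793 -0.00606697]
```

```bash
python3 -m crank '[{"translation":[-0.04,0.1,0],"rotation":[0,0,0]},{"translation":[-0.08,0.2,0],"rotation":[0,0,0]},{"translation":[-0.097,0.25,0],"rotation":[0,0,0]},{"translation":[-0.097,0.25,0.05],"rotation":[0,0,0]},{"translation":[-0.097,0.25,0.15],"rotation":[0,0,0]},{"translation":[-0.097,0.25,0.2],"rotation":[0,0,0]},{"translation":[-0.097,0.25,0.204],"rotation":[0,0,0]},{"translation":[-0.097,0.25,0.204],"rotation":[0,0,0]}]'
python3 - <<'E'
from h import *
p,r,o=tool();print(p,o['ft_force'],o['t'])
# peg track (world) pivot 503,165
piv=np.array([.503,.165])
for th in [.08,.35,.6,.85,1.1,1.35,1.6,1.83]:
    a=np.pi-.26+th+.087;P=piv+.062*np.array([np.cos(a),np.sin(a)])
    d=lambda off: (r.inv().apply(np.r_[P,.052]-p)+np.array(off))/.3
    print(th,P.round(3),'side',d([0,.026,0]).round(3),'behind',d([.0207,0,0]).round(3))
E
```

```text
t: 35.6
ee_pos: [0.4442, 0.2155, 0.0507]
eef_rot: [0.001, -0.044, 0.999, 0.0]
ft_force: [1.1, -0.8, 0.5]
gripper_width: 0.0005
grip_force: 0.0
[0.4441931  0.21545417 0.05072682] [ 1.063011   -0.849552    0.47920663] 35.6
0.08 [0.441 0.171] side [ 0.023 -0.061 -0.004] behind [ 0.092 -0.148 -0.004]
0.35 [0.442 0.154] side [ 0.025 -0.116 -0.004] behind [ 0.094 -0.203 -0.004]
0.6 [0.447 0.139] side [ 0.014 -0.167 -0.004] behind [ 0.083 -0.253 -0.004]
0.85 [0.455 0.126] side [-0.009 -0.213 -0.004] behind [ 0.06  -0.3   -0.004]
1.1 [0.466 0.115] side [-0.043 -0.252 -0.004] behind [ 0.026 -0.338 -0.004]
1.35 [0.479 0.108] side [-0.085 -0.281 -0.004] behind [-0.016 -0.368 -0.004]
1.6 [0.494 0.104] side [-0.133 -0.299 -0.004] behind [-0.064 -0.386 -0.004]
1.83 [0.508 0.103] side [-0.18  -0.305 -0.004] behind [-0.111 -0.391 -0.004]
```

```bash
python3 -m crank '[{"translation":[0.02,-0.04,0],"rotation":[0,0,0]},{"translation":[0.024,-0.08,0],"rotation":[0,0,0]},{"translation":[0.025,-0.116,0],"rotation":[0,0,0]},{"translation":[0.014,-0.167,0],"rotation":[0,0,0]},{"translation":[-0.009,-0.213,0],"rotation":[0,0,0]},{"translation":[-0.025,-0.235,0],"rotation":[0,0,0]},{"translation":[-0.043,-0.252,0],"rotation":[0,0,0]},{"translation":[-0.043,-0.252,0],"rotation":[0,0,0]}]'
```

```text
t: 36.4
ee_pos: [0.4637, 0.1401, 0.0503]
eef_rot: [0.001, -0.043, 0.999, -0.0]
ft_force: [1.1, -0.4, 0.5]
gripper_width: 0.0007
grip_force: 0.0
```

```bash
python3 -m crank '[{"translation":[0.01,0.03,0],"rotation":[0,0,0]},{"translation":[0.07,0.03,0],"rotation":[0,0,0]},{"translation":[0.13,0,0],"rotation":[0,0,0]},{"translation":[0.13,-0.05,0],"rotation":[0,0,0]},{"translation":[0.13,-0.09,0],"rotation":[0,0,0]},{"translation":[0.13,-0.09,0],"rotation":[0,0,0]},{"translation":[0.13,-0.09,0],"rotation":[0,0,0]},{"translation":[0.13,-0.09,0],"rotation":[0,0,0]}]'
python3 - <<'E'
from h import *
import cv2
p,r,o=tool();print(p,o['ft_force'],o['t'])
for n in['top','side']:
    im=env.get_image(n);c=env.calibration(n)
    hsv=cv2.cvtColor(im,cv2.COLOR_BGR2HSV);m=cv2.inRange(hsv,(20,120,90),(35,255,255))
    k,_,s,ce=cv2.connectedComponentsWithStats(m)
    for i in range(1,k):
        if s[i,4]>5:
            w=px2w(c,*ce[i],.041)
            if .4<w[0]<.56 and 0.05<w[1]<.25: print(n,s[i],w.round(3))
E
```

```text
t: 37.2
ee_pos: [0.4262, 0.1109, 0.0499]
eef_rot: [0.0, -0.044, 0.999, 0.0]
ft_force: [-0.5, 0.2, -0.0]
gripper_width: 0.0004
grip_force: 0.0
[0.42619246 0.11092414 0.04993458] [-0.47522333  0.24892098 -0.03776531] 37.2
top [217 231   4   4  11] [0.492 0.151 0.041]
side [297 257  10   8  31] [0.479 0.142 0.041]
```

```bash
python3 -m crank '[{"translation":[-0.06,0,0],"rotation":[0,0,0]},{"translation":[-0.085,-0.012,0],"rotation":[0,0,0]},{"translation":[-0.105,-0.026,0],"rotation":[0,0,0]},{"translation":[-0.13,-0.035,0],"rotation":[0,0,0]},{"translation":[-0.153,-0.043,0],"rotation":[0,0,0]},{"translation":[-0.175,-0.05,0],"rotation":[0,0,0]},{"translation":[-0.195,-0.052,0],"rotation":[0,0,0]},{"translation":[-0.195,-0.052,0],"rotation":[0,0,0]}]'
```

```text
t: 38.1
ee_pos: [0.4872, 0.1002, 0.0504]
eef_rot: [0.001, -0.043, 0.999, 0.0]
ft_force: [-0.3, -0.4, -0.1]
gripper_width: 0.0006
grip_force: 0.0
```

```bash
python3 -m crank '[{"translation":[-0.002,0,0],"rotation":[0,0,0]},{"translation":[-0.004,0,0],"rotation":[0,0,0]},{"translation":[-0.006,0,0],"rotation":[0,0,0]},{"translation":[-0.008,0,0],"rotation":[0,0,0]},{"translation":[-0.01,0,0],"rotation":[0,0,0]},{"translation":[-0.012,0,0],"rotation":[0,0,0]},{"translation":[-0.012,0,0],"rotation":[0,0,0]},{"translation":[-0.012,0,0],"rotation":[0,0,0]}]'
```

```text
t: 38.9
ee_pos: [0.4893, 0.1003, 0.0499]
eef_rot: [0.0, -0.044, 0.999, -0.0]
ft_force: [-0.2, -0.5, -0.2]
gripper_width: 0.0005
grip_force: 0.3
```

```bash
python3 -m crank '[{"translation":[-0.003,0,0],"rotation":[0,0,0]},{"translation":[-0.006,0,0],"rotation":[0,0,0]},{"translation":[-0.009,0,0],"rotation":[0,0,0]},{"translation":[-0.012,0,0],"rotation":[0,0,0]},{"translation":[-0.012,0,0],"rotation":[0,0,0]},{"translation":[-0.012,0,0],"rotation":[0,0,0]},{"translation":[-0.012,0,0],"rotation":[0,0,0]},{"translation":[-0.012,0,0],"rotation":[0,0,0]}]'
```

```text
t: 39.7
ee_pos: [0.491, 0.1004, 0.0496]
eef_rot: [-0.002, -0.044, 0.999, -0.0]
ft_force: [-7.5, -2.7, 5.4]
gripper_width: 0.0004
grip_force: 3.9
```

```bash
python3 -m crank '[{"translation":[0.1,0,0],"rotation":[0,0,0]},{"translation":[0.2,0,-0.1],"rotation":[0,0,0]},{"translation":[0.3,0.05,-0.25],"rotation":[0,0,0]},{"translation":[0.35,0.15,-0.4],"rotation":[0,0,0]},{"translation":[0.4,0.3,-0.4],"rotation":[0,0,0]},{"translation":[0.45,0.45,-0.4],"rotation":[0,0,0]},{"translation":[0.5,0.6,-0.4],"rotation":[0,0,0]},{"translation":[0.5,0.75,-0.4],"rotation":[0,0,0]}]'
python3 - <<'E'
from h import *
import cv2
p,r,o=tool();print(p,o['ft_force'],o['t'])
im=env.get_image('top');cv2.imwrite('pics/t6.png',cv2.resize(im[145:265,180:330],None,fx=5,fy=5,interpolation=cv2.INTER_CUBIC))
E
```

```text
t: 40.5
ee_pos: [0.3224, 0.314, 0.1705]
eef_rot: [0.001, -0.044, 0.999, 0.001]
ft_force: [0.2, -0.4, 0.3]
gripper_width: 0.0004
grip_force: 0.0
[0.32235269 0.31401909 0.17054427] [ 0.15988164 -0.3568617   0.28840774] 40.5
```

View pics/t6.png

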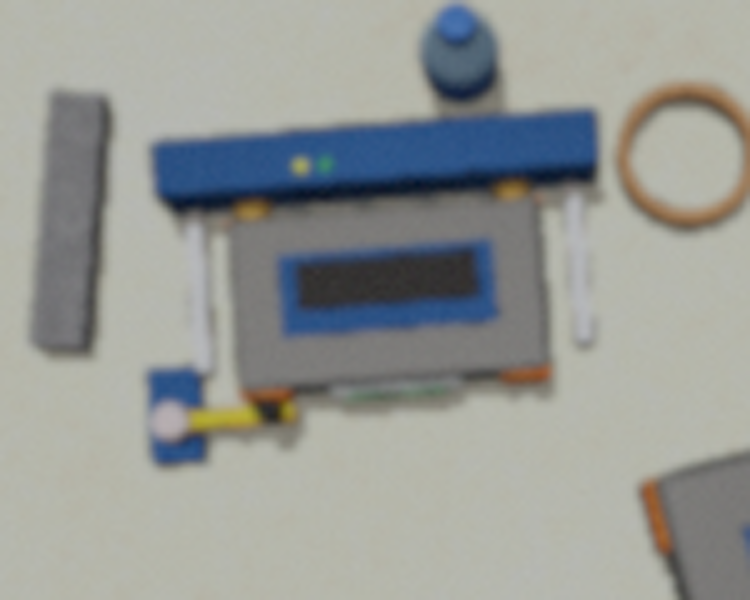

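The latch bar lies across behind the left shoe, from (170,420) to (297,410) and parallel to the dock. The pack sits square on both contacts, and the bystanders have not moved.

```bash
python3 -m crank '[{"translation":[0,0,0],"rotation":[0,0,0]},{"translation":[0,0,0],"rotation":[0,0,0]},{"translation":[0,0,0],"rotation":[0,0,0]},{"translation":[0,0,0],"rotation":[0,0,0]},{"translation":[0,0,0],"rotation":[0,0,0]},{"translation":[0,0,0],"rotation":[0,0,0]},{"translation":[0,0,0],"rotation":[0,0,0]},{"translation":[0,0,0],"rotation":[0,0,0]}]' >/dev/null; python3 -c "
from workcell import env
print(env.sign_off())"
```

```text
the job is handed in; nothing more can be done
None
```

The pack is in the dock, bedded left then right at an estimated 15 N per contact (wrist force less drag), the latch is fully across behind the left shoe, and the job was handed in at about 41 s with the arm clear; no verdict was returned.

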